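Seat the hex-footed water sensor in the nutrient tank and latch it

TASK

Set the purple-footed water sensor into the open pocket in the lid of the nutrient tank and work it gently about until its hexagonal foot drops fully home in the orange hex seat, its foot flush with the lid; do not force it. Then slide the red-tabbed latch all the way across over the foot to lock it, and let go. Leave the culture jars and the bottle where they stand.

Things in the scene. Friction and masses are not known exactly. Their poses are not given: they have to be found in the camera images.
- sensor: Water sensor, about 0.15 kg, upright on the bench. Purple hexagonal foot 54 mm across flats, 22 mm high; on it a white hexagonal stem 24 mm across flats, from 22 to 74 mm height. Origin: centre of the foot's underside, z up. Foot and stem have their flats facing along own x and every 60 degrees from it (any of the six turns fits).
- sensor_top (a point): Centre of the stem's top, 74 mm above the sensor's origin.
- tank: Nutrient tank, dark, fixed, 240 (own x) x 300 (own y) x 110 mm high; origin under its centre, z up, lid top at 110 mm. The pocket is in the lid at own (0, -55) mm. Two latch rails, 10 mm high, stand on the lid beside the latch; a hose stub 32 mm high stands at own (-85, 110) mm.
- pocket (a point): Centre of the pocket at lid-top level; its axes are the tank's. The pocket is an octagonal opening 84 mm across flats, 8 mm deep down to the top face of an orange ring with a hexagonal hole, the seat: 56 mm across flats, 14 mm deep, closed floor. Fully home, the foot is 22 mm deep and flush with the lid.
- ring_nominal (a point): Nominal centre of the orange ring's top face, 8 mm under the pocket point. The seat's flats face tank x and every 60 degrees from it, only roughly: the ring lies up to 5 mm off along tank x and y each, turned up to 6 degrees either way. These errors are not measured: find them by feel or sight.
- seat_floor (a point): Nominal centre of the seat's floor, 22 mm under the pocket point. The ring stays put sideways but is sprung downwards: it yields from about 3 N, then 1 mm for each 1.5 N more, to 6 mm (about 12 N), then is rigid. Pressing the sensor on the tank with more than 25 N cracks it.
- latch (a joint): Steel slide latch on the lid at the tank's +y side of the pocket: tongue 30 mm wide, 2.5 to 7.5 mm above the lid. 0 = fully open, 0.030 (m) = fully across; moves along tank -y, about 2 N friction, stays where left; starts open to within 5 mm. It passes over a foot that is fully home, is blocked by one that is not.
- latch_tab (a point): Centre of the top face of the latch's red upright tab, 36.5 mm above the lid; the tab is 30 mm (tank x) by 12 mm (tank y) and 29 mm tall; push or pinch it. It lies 127 mm from the pocket centre when open, 97 mm when across.
- jar_a: Closed glass culture jar with a plantlet, 55 mm diameter, 65 mm high, loose. Origin: centre of its underside. Leave alone.
- jar_b: A second such jar. Leave alone.
- bottle: White bottle with a blue cap, 60 mm diameter, 150 mm high, loose. Origin: centre of its underside. Leave alone.
Mind the look-alikes: they are no part of the job. What is shaped like the sensor but pink or yellow is not meant.

How it is judged:
By the outcome, as a careful person would: the job done as asked, in the order asked, and still so for the second after the job is handed in, with the robot touching nothing.
It also fails if it takes over 72 s, if anything falls off the work surface, if the arm or the gripper's body presses on something with over 40 N, if the wrist force passes 120 N, or if a joint passes its speed limit or range.

ROBOT

A 6-joint arm with a two-finger parallel gripper is mounted at the origin on the work surface. World frame = base frame: x ahead of the robot, y to its left, z up, the work surface at z = 0. Lengths are in m, angles in rad, forces in N, time in s.
With the tool pointing down it reaches from about 0.3 to 0.875 m from the base axis. Payload 4.2 kg.
Tool frame: the origin (TCP) lies midway between the tips of the shut fingers; the grasp point (between the pads) lies 19 mm behind it; z points along the fingers, y is the direction in which the jaws open and shut (so a half turn about z gives the same grasp; the last joint's range is limited). The gripper opens to 85 mm and grips with 20 to 120 N. Pads are 22 mm wide; open, the fingers measure 114 mm over their backs; the gripper's body (76 mm by 85 mm) begins 54 mm behind the grasp point. The pads swing forward as they close: fully open they stand 13 mm farther back than shut.
Start: joints at [1.082, 0.32, 1.565, -0, 1.257, -0.02], TCP at [0.26, 0.513, 0.231] pointing down, gripper open.
Joint ranges: [-3.11, 3.11], [-0.84, 2.01], [0.21, 2.61], [-1.34, 4.49], [0.05, 2.63], [-2.56, 2.56]. Speed limits (rad/s): [2.57, 2.57, 3.14, 3.14, 3.14, 3.14].

INTERFACE

Orientations are given as a unit quaternion [x, y, z, w].
In Python, from cell import monitor, cams, job, spotter gives the robot as it stands.
- The arm moves only by the shell command python3 -m pendant 'ROWS' [OPENING] [FORCE]. ROWS is JSON, one flat list of numbers, 4 for each row, row after row: the shift along the tool's x, y, z in mm, then the turn about the tool's z in units of 5 degrees (1.0 is 5 degrees). In form: [x, y, z, yaw, x, y, z, yaw, ...]. A call has 1 to 5 rows; each row shifts and turns the commanded pose from where the row before left it, along the tool's axes as they then stand; what a row does not reach is not made up. A row lasts 1/12 s, in which the tool goes at most 41.7 mm and 7.16 degrees, less where a joint would pass 70% of its speed; a pose out of reach is approached as far as the arm can. A call is refused whole if a number of a shift passes 41.7 or a number of a turn 1, either way. A call with a gripper value outside its range is refused whole. OPENING is the opening, from 0 (shut) to 1 (fully open), set as the call begins (- or left out, the last holds). The fingers move at their own pace and stop on an object; FORCE is the grip in N (left out, the last holds). Time passes only in rows, so rows that do not move let the fingers close. It gives the time, the measured TCP pose, the force and the opening at its end, in the units of the state.
- monitor.get_obs(): the state, without advancing time (a new reading comes with each control period).
- cams.get_image(name): name is "side" or "top" or "wrist"; returns (picture, depth): 480x640x3 uint8, blue, green, red; 480x640 float32, m along the optical axis (not along the pixel's ray), 0 where there is no reading.
- cams.camera_info(name): a dict with "fx", "fy", "cx", "cy" (pixels), "k1" (the pictures are not rectified: a ray, as slopes to the right and down, at radius r is drawn at 1 + k1 r^2 times it, then the intrinsics apply), "eye" and "rotation" of the camera in the world. Camera axes: x right, y up, looking along -z (the intrinsics and any distortion apply to the point x, -y, -z); pixel columns grow to the right and rows downward; lengths in m; the calibration is good to about 2 mm. A picture is of the moment at which its call begins: read the wrist's pose just before it. camera_info takes no time and is no camera call; for the wrist camera it gives the pose at the moment of the call.
- job.job_done(): hands the job in, once; it reports no verdict.
Trained networks look in the newest picture that a camera, given by its name, has taken for a name from the list of things; names that differ only in an ending like _2 or _b are one class to them, and where a whole thing is asked for, a point or a joint stands for the part that bears it (a point fixed in the world has none). Each returns a list of dicts, best first, with "p" (0 to 1); they miss things now and then, are a little off and sometimes report something else, mostly with a low value. They report only what shows in the picture. A call takes as long as a camera call. They do not tell look-alikes from the thing itself.
- spotter.spot_in(target, camera): "uv" ([column, row] in pixels, amid what is visible of it).
- spotter.masks_of(target, camera): "mask" (480x640 bool, what is visible of it) and "uv" ([column, row] in pixels, amid what is visible of it).
- spotter.tip_of(target, camera): "uv" ([column, row] in pixels: a listed point, or the origin of a listed thing).
The state is a dict: "clock": time; "joint_pos": joint angles; "dq": joint speeds; "joint_efforts": joint torques, N m; "tool_pos": TCP position; "tool_rot": TCP orientation; "ft_force": force on the tool from outside, world axes, zero at the start; "ft_torque": the same for the moment, N m; "grip_width": finger opening in m.
Only numpy, scipy, OpenCV 4.12 (cv2) and the standard library are available. Lean on these libraries where they do the work, as an engineer would, in place of code of your own. Each camera call takes 0.05 s, during which the arm holds its last target. There are 200 camera calls.

## Working session

There is one attempt and no reset: what is moved stays moved. The work goes in short steps, Python scripts to look and compute and a shell command to move; the robot and the scene stay as the last step left them, time stands still between calls to the robot, and variables do not carry over. Pictures are saved under pics/ and viewed, about 8 in all and at most 12, crops included, and the job is handed in when it is done.

```bash
ls; mkdir -p pics; cat > h.py <<'E'
import numpy as np, cv2
from cell import monitor, cams, job, spotter
def ray(cam,uv,info=None):
    i=info or cams.camera_info(cam)
    K=np.array([[i['fx'],0,i['cx']],[0,i['fy'],i['cy']],[0,0,1.]])
    p=cv2.undistortPoints(np.array([[uv]],float),K,np.array([i['k1'],0,0,0.]))[0,0]
    return np.array(i['eye']),np.array(i['rotation'])@np.array([p[0],-p[1],-1.])
def at_z(cam,uv,z,info=None):
    e,d=ray(cam,uv,info); return e+d*(z-e[2])/d[2]
def at_d(cam,uv,dep,info=None):
    e,d=ray(cam,uv,info); return e+d*dep
E
python3 - <<'E'
from h import *
o=monitor.get_obs();print(o)
for c in['side','top','wrist']:
    im,d=cams.get_image(c); cv2.imwrite(f'pics/{c}0.png',im); np.save(f'pics/{c}0.npy',d); i=cams.camera_info(c);print(c,i)
    if c=='wrist':continue
    for t in ['sensor_top','sensor','pocket','latch_tab','tank','jar_a','bottle']:
        for r in spotter.tip_of(t,c)[:4]:
            u=r['uv'];dd=d[int(np.clip(u[1],0,479)),int(np.clip(u[0],0,639))];print(c,t,np.round(u,1),round(r['p'],2),np.round(at_d(c,u,dd),4))
a=np.hstack([cv2.resize(cv2.imread('pics/top0.png'),(640,480))])
E
```

```text
pics
{'clock': 0.0, 'joint_pos': array([ 1.08198891e+00,  3.20297604e-01,  1.56566560e+00, -1.72670767e-05,
        1.25741120e+00, -1.99826820e-02]), 'dq': array([-0.00031648, -0.00170366, -0.00047371,  0.00010938, -0.0013919 ,
        0.00115578]), 'joint_efforts': array([ 1.38411120e-03, -4.15536940e+01, -2.34154058e+01,  1.71617653e-04,
        8.60648142e-03, -1.33658878e-05]), 'tool_pos': array([0.25957879, 0.51254021, 0.2304842 ]), 'tool_rot': array([ 2.32268778e-01,  9.72651233e-01, -8.64266954e-04, -2.16250601e-04]), 'ft_force': array([-0.22640263, -0.18883009, -0.66087234]), 'ft_torque': array([ 0.01172522, -0.01613637, -0.05237635]), 'grip_width': 0.08523811967833198}
side {'fx': 560.2555133131209, 'fy': 560.2555133131209, 'cx': 323.38934848254655, 'cy': 246.10406789464196, 'k1': -0.056954891773437176, 'eye': array([0.55675879, 0.64905509, 0.87573135]), 'rotation': array([-0.01335145,  0.36223742,  0.93181295, -0.01817717])}Traceback (most recent call last):
  File "<stdin>", line 8, in <module>
  File "h.py", line 11, in at_d
    e,d=ray(cam,uv,info); return e+d*dep
        ~~~^^^^^^^^^^^^^
  File "h.py", line 7, in ray
    return np.array(i['eye']),np.array(i['rotation'])@np.array([p[0],-p[1],-1.])
                              ~~~~~~~~~~~~~~~~~~~~~~~^~~~~~~~~~~~~~~~~~~~~~~~~~~
ValueError: matmul: Input operand 1 has a mismatch in its core dimension 0, with gufunc signature (n?,k),(k,m?)->(n?,m?) (size 3 is different from 4)
```

View pics/side0.png

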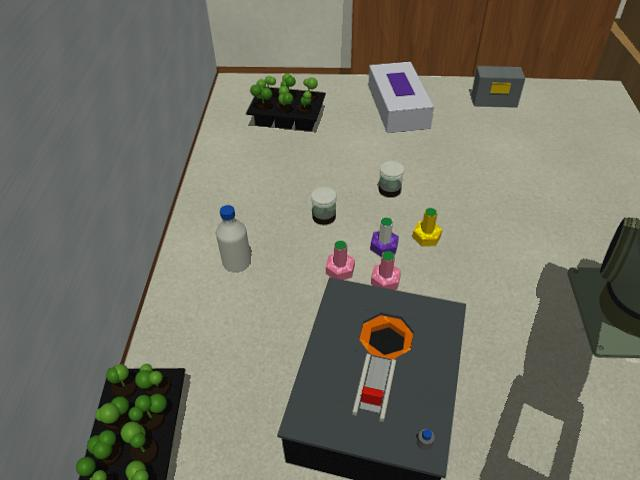

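The side picture shows the purple-footed sensor at (385,238), with pink decoys at (340,262) and (386,272) and a yellow one at (429,230). The pocket is at (386,337) and the red tab at (372,397). The camera rotation comes as a quaternion, so I'm fixing the helper.

```bash
sed -i 's/np.array(i\[.rotation.\])@np/R.from_quat(i["rotation"]).as_matrix()@np/; 1a from scipy.spatial.transform import Rotation as R' h.py
python3 - <<'E'
from h import *
for c in['side','top']:
    im,d=cams.get_image(c); cv2.imwrite(f'pics/{c}0.png',im); np.save(f'pics/{c}0.npy',d); i=cams.camera_info(c);print(c,i['eye'],i['fx'])
    for t in ['sensor_top','pocket','latch_tab','tank','jar_a','bottle']:
        for r in spotter.tip_of(t,c)[:4]:
            u=r['uv'];dd=d[int(np.clip(u[1],0,479)),int(np.clip(u[0],0,639))];print(c,t,np.round(u,1),round(r['p'],2),np.round(at_d(c,u,dd),4))
E
```

```text
side [0.55675879 0.64905509 0.87573135] 560.2555133131209
side sensor_top [387.7 218.4] 0.97 [ 0.4709 -0.1654  0.0738]
side sensor_top [431.3 212.6] 0.94 [ 0.381  -0.1841  0.0749]
side sensor_top [338.8 243.4] 0.72 [ 0.5684 -0.0909  0.0759]
side sensor_top [387.  258.7] 0.57 [ 0.4761 -0.0547  0.0756]
side latch_tab [371.4 389.2] 0.58 [0.5135 0.258  0.1473]
side tank [376.2 397.8] 0.73 [0.5065 0.2685 0.142 ]
side tank [370.7 388.7] 0.29 [0.5144 0.2565 0.1459]
side jar_a [390.7 190.9] 0.78 [ 0.4554 -0.3075  0.0216]
side jar_a [323.1 215.9] 0.61 [ 0.6048 -0.2118  0.0312]
side jar_a [386.4 338.6] 0.44 [0.484  0.1324 0.0877]
side bottle [235.8 260.3] 0.65 [ 0.7724 -0.073   0.0386]
top [ 0.55971603 -0.04381206  0.93882394] 462.3722371731221
top sensor_top [381.4 304. ] 0.95 [ 0.4746 -0.1564  0.0766]
top sensor_top [346.3 257.5] 0.71 [ 0.5617 -0.0918  0.072 ]
top sensor_top [400.1 354.9] 0.59 [ 0.3784 -0.1914  0.0739]
top sensor_top [216.  297.9] 0.42 [0.4883 0.1503 0.0877]
top pocket [218.9 301.7] 0.94 [0.4813 0.1449 0.0877]
top latch_tab [148.6 284.3] 0.79 [0.5166 0.2565 0.1452]
top tank [208.3 288.2] 0.91 [0.507  0.1618 0.0993]
top jar_a [419.6 234.2] 0.79 [ 0.6049 -0.2321  0.065 ]
top bottle [349.8 150.8] 0.92 [ 0.757  -0.0985  0.1011]
```

View pics/top0.png

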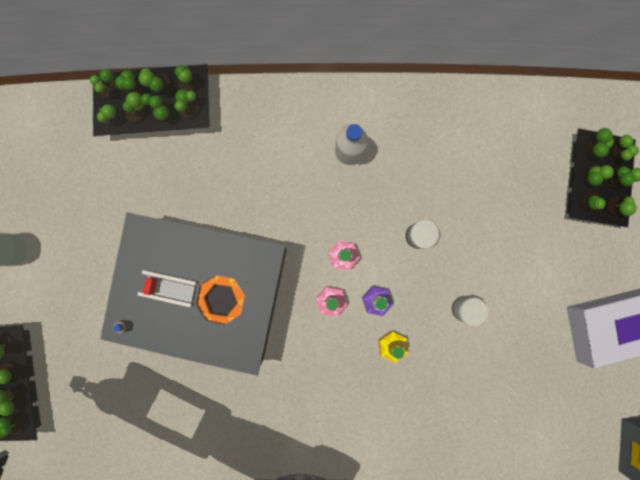

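The top picture agrees with the side one: sensor at (378,300), pocket at (221,299) and tab at (150,286). Next I'll work out yaw from the colours, and the move in tool axes.

```bash
cat >> h.py <<'E'
def plane_pts(cam,mask,z,info=None):
    # boundary of biggest blob -> world xy on plane z
    cs,_=cv2.findContours(mask.astype(np.uint8),cv2.RETR_EXTERNAL,cv2.CHAIN_APPROX_NONE)
    c=max(cs,key=cv2.contourArea)[:,0,:]
    i=info or cams.camera_info(cam)
    return np.array([at_z(cam,p,z,i)[:2] for p in c])
def hexfit(P,n=6,r0=None):
    """fit centre, apothem, phase of regular n-gon to boundary points (convex hull)"""
    from scipy.optimize import least_squares
    h=cv2.convexHull((P*1e4).astype(np.float32))[:,0]/1e4
    q=np.vstack([np.linspace(a,b,20,endpoint=False) for a,b in zip(h,np.roll(h,-1,0))])
    L=np.linalg.norm(np.roll(q,-1,0)-q,axis=1)**.5
    best=None
    for t0 in np.linspace(0,2*np.pi/n,6,endpoint=False):
        def f(v):
            d=q-v[:2]; an=np.arctan2(d[:,1],d[:,0])-v[3]; s=2*np.pi/n
            an=an-s*np.round(an/s); return (np.hypot(*d.T)*np.cos(an)-v[2])*L*100
        m=q.mean(0); s=least_squares(f,[*m,.03,t0],loss='soft_l1',f_scale=.02)
        if best is None or s.cost<best.cost: best=s
    v=best.x; s=2*np.pi/n; v[3]=(v[3]+s/2)%s-s/2
    return v,best.cost
def go(xyz,yaw_tool_x=None,tcp=None):
    o=monitor.get_obs(); M=R.from_quat(o['tool_rot']).as_matrix()
    d=M.T@(np.array(xyz)-o['tool_pos'])*1e3
    print('shift mm',np.round(d,1))
    return d
def axes():
    M=R.from_quat(monitor.get_obs()['tool_rot']).as_matrix()
    print('x axis deg',np.degrees(np.arctan2(M[1,0],M[0,0])).round(2),'y axis deg',np.degrees(np.arctan2(M[1,1],M[0,1])).round(2),'tilt',M[:2,2].round(4))
E
python3 - <<'E'
from h import *
im=cv2.imread('pics/top0.png'); hsv=cv2.cvtColor(im,cv2.COLOR_BGR2HSV)
pur=cv2.inRange(hsv,(125,90,40),(150,255,255)); pur[:,:350]=0;pur[:,410:]=0
v,c=hexfit(plane_pts('top',pur,.022)); print('foot',v[:3].round(4),np.degrees(v[3]).round(1),c)
org=cv2.inRange(hsv,(5,150,100),(20,255,255)); org[:,:190]=0;org[:,255:]=0;org[:270]=0;org[340:]=0
v,c=hexfit(plane_pts('top',org,.110),8); print('oct',v[:3].round(4),np.degrees(v[3]).round(1),c)
d=np.load('pics/top0.npy')
i=cams.camera_info('top')
# lid mask by depth: world z within 8 mm of .110
vv,uu=np.mgrid[0:480,0:640]
e,_=ray('top',[0,0],i); 
z=np.zeros((480,640))
K=np.array([[i['fx'],0,i['cx']],[0,i['fy'],i['cy']],[0,0,1.]])
p=cv2.undistortPoints(np.stack([uu,vv],-1).reshape(-1,1,2).astype(float),K,np.array([i['k1'],0,0,0.]))[:,0]
W=(np.c_[p[:,0],-p[:,1],-np.ones(len(p))]@R.from_quat(i['rotation']).as_matrix().T)*d.reshape(-1,1)+e
lid=(abs(W[:,2]-.11)<.008).reshape(480,640); lid[:,:90]=0;lid[:,300:]=0;lid[:200]=0;lid[385:]=0
P=plane_pts('top',lid,.11,i); r=cv2.minAreaRect((P*1e3).astype(np.float32)); print('lid',r)
w=cams.camera_info('wrist');o=monitor.get_obs();M=R.from_quat(o['tool_rot']).as_matrix()
print('wristcam in tool',M.T@(w['eye']-o['tool_pos']), (M.T@R.from_quat(w['rotation']).as_matrix()).round(3),w['fx']);axes()
E
```

```text
foot [ 0.4761 -0.1556  0.026 ] -11.5 0.0001314942818098113
oct [0.4877 0.1378 0.0406] -12.0 0.00021422360912384635
lid ((498.84320068359375, 192.2447052001953), (301.4193420410156, 241.04359436035156), 77.58184814453125)
wristcam in tool [ 0.06845641 -0.00084027 -0.142673  ] [[ 0.     0.963  0.269]
 [ 1.    -0.    -0.   ]
 [-0.     0.269 -0.963]] 386.7604568399432
x axis deg 153.14 y axis deg 63.14 tilt [0.0001 0.0001]
```

```bash
python3 -m pendant '[-31,-19.2,0,0,-31,-19.2,0,0,-31,-19.2,0,0,-31,-19.2,0,0,-31,-19.2,0,0]' >/dev/null; python3 -m pendant '[-31,-19.2,0,0,-31,-19.2,0,0,-31,-19.2,0,0,-31,-19.2,0,0,-31,-19.2,0,0]'; python3 -m pendant '[-31,-19.2,0,0,-31,-19.2,0,0,0,0,0,1,0,0,0,1,0,0,0,0.9]'
python3 - <<'E'
from h import *
axes();go([.4875,.138,.225])
im,d=cams.get_image('wrist');cv2.imwrite('pics/w1.png',im);np.save('pics/w1.npy',d)
import json;w=cams.camera_info('wrist');json.dump({k:np.array(x).tolist() for k,x in w.items()},open('pics/w1.json','w'))
print(monitor.get_obs()['tool_pos'])
E
```

```text
clock: 1.63
tool_pos: [0.4502, 0.2, 0.2316]
tool_rot: [0.232, 0.973, 0.0, 0.0]
ft_force: [0.4, 0.5, 1.1]
grip_width: 0.0855
clock: 2.05
tool_pos: [0.488, 0.1384, 0.2313]
tool_rot: [0.356, 0.934, 0.0, -0.0]
ft_force: [0.2, -0.7, -0.7]
grip_width: 0.0852
x axis deg 138.28 y axis deg 48.28 tilt [-0.      0.0002]
shift mm [ 0.1 -0.6  6.3]
[0.48779154 0.13878336 0.23131022]
```

View pics/w1.png

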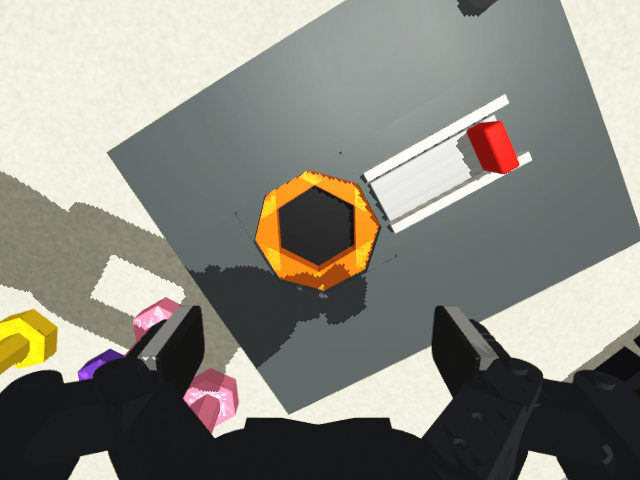

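The wrist view shows the ring and its dark hex hole at (317,227), and the red tab at (492,147). I'll enlarge the ring to separate the rim from the walls.

```bash
python3 - <<'E'
from h import *
im=cv2.imread('pics/w1.png');cv2.imwrite('pics/w1c.png',cv2.resize(im[160:300,245:390],None,fx=5,fy=4.2,interpolation=cv2.INTER_NEAREST) if 0 else cv2.resize(im[165:300,245:390],None,fx=4.4,fy=4.4,interpolation=cv2.INTER_CUBIC))
d=np.load('pics/w1.npy');import json;w=json.load(open('pics/w1.json'))
for u in [(317,227),(317,260),(285,200),(345,190),(330,285),(250,300),(290,180)]:print(u,at_d('w',u,d[u[1],u[0]],w).round(4))
E
```

```text
(317, 227) [0.4851 0.1395 0.0884]
(317, 260) [0.505  0.1216 0.0867]
(285, 200) [0.453  0.1378 0.1022]
(345, 190) [0.476 0.174 0.102]
(330, 285) [0.5228 0.1189 0.1015]
(250, 300) [0.4895 0.0692 0.1106]
(290, 180) [0.4451 0.1498 0.101 ]
```

View pics/w1c.png

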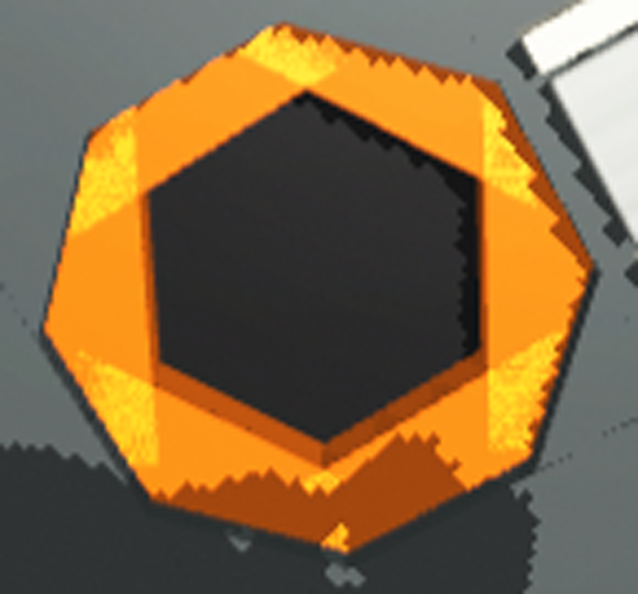

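The enlarged crop shows the seat rim clearly, with corners at about (307,92), (483,178), (485,365), (323,468), (155,385) and (148,190) in crop pixels. I'll fit those.

```bash
python3 - <<'E'
from h import *
import json;w=json.load(open('pics/w1.json'))
f=lambda L,z:np.array([at_z('w',((x+.5)/4.4+244.5,(y+.5)/4.4+164.5),z,w)[:2] for x,y in L])
P=f([(307,92),(483,178),(485,365),(323,468),(155,385),(148,190)],.102)
c=P.mean(0);d=P-c;print('ring',c.round(4),'R',np.hypot(*d.T).round(4),'expect',.056/3**.5)
a=np.unwrap(np.degrees(np.arctan2(d[:,1],d[:,0])),period=360);print('corner angles mod60',(a%60).round(1),'flat deg',((a%60).mean()+30)%60)
P=f([(282,24),(498,82),(597,267),(532,462),(348,552),(150,497),(45,330),(90,135)],.11)
print('oct',P.mean(0).round(4),hexfit(P,8)[0])
print('tab',[at_z('w',u,.1465,w).round(4) for u in [(484,123),(502,122),(518,168),(499,173),(467,128)]])
axes();go([.474,-.158,.225])
E
```

```text
ring [0.4836 0.1405] R [0.0312 0.0319 0.0313 0.0322 0.0322 0.0313] expect 0.03233161507461905
corner angles mod60 [21.1 21.1 21.5 20.1 21.2 18.9] flat deg 50.63249193302421
oct [0.4843 0.14  ] [ 0.48443434  0.14027538  0.04074507 -0.21905868]
tab [array([0.4931, 0.2594, 0.1465]), array([0.4995, 0.2676, 0.1465]), array([0.527 , 0.2599, 0.1465]), array([0.5219, 0.2497, 0.1465]), array([0.4889, 0.2505, 0.1465])]
x axis deg 138.21 y axis deg 48.21 tilt [-0.      0.0001]
shift mm [-187.5 -230.5    6.3]
```

```bash
python3 -m pendant '[-23.4,-28.8,0,0,-23.4,-28.8,0,0,-23.4,-28.8,0,0,-23.4,-28.8,0,0,-23.4,-28.8,0,0]' >/dev/null; python3 -m pendant '[-23.4,-28.8,0,0,-23.4,-28.8,0,0,-23.4,-28.8,0,0,0,0,30,0,0,0,30,0]';python3 -m pendant '[0,0,0,0]'
python3 - <<'E'
from h import *
im,d=cams.get_image('wrist');cv2.imwrite('pics/w2.png',im);np.save('pics/w2.npy',d)
import json;w=cams.camera_info('wrist');json.dump({k:np.array(x).tolist() for k,x in w.items()},open('pics/w2.json','w'))
for r in spotter.tip_of('sensor_top','wrist')[:4]:print(r,at_z('w',r['uv'],.074,w).round(4))
hsv=cv2.cvtColor(im,cv2.COLOR_BGR2HSV)
pur=cv2.inRange(hsv,(125,90,30),(150,255,255))
cs,_=cv2.findContours(pur,0,2);c=max(cs,key=cv2.contourArea);print(cv2.boundingRect(c));axes();print(monitor.get_obs()['tool_pos'])
E
```

```text
clock: 2.93
tool_pos: [0.4771, -0.1599, 0.1722]
tool_rot: [0.354, 0.935, 0.0, 0.003]
ft_force: [-0.5, 0.7, -0.5]
grip_width: 0.0854
clock: 3.02
tool_pos: [0.4722, -0.1567, 0.1666]
tool_rot: [0.353, 0.936, -0.0, -0.005]
ft_force: [-0.9, 0.1, -0.5]
grip_width: 0.0855
{'uv': [436.9, 154.8], 'p': 0.94} [ 0.4765 -0.0648  0.074 ]
{'uv': [488.7, 288.6], 'p': 0.81} [ 0.5688 -0.0906  0.074 ]
{'uv': [319.3, 251.7], 'p': 0.78} [ 0.4755 -0.1582  0.074 ]
(285, 190, 72, 71)
x axis deg 138.7 y axis deg 48.7 tilt [-0.0017  0.0008]
[ 0.47552434 -0.15701774  0.17114755]
```

View pics/w2.png

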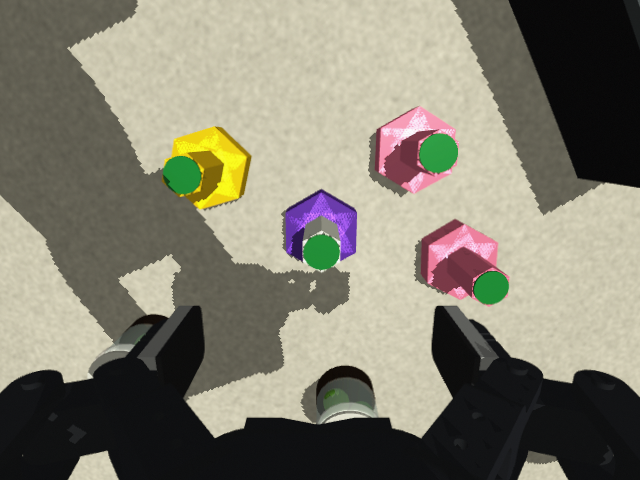

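The sensor's stem top is at (321,252), with its foot flats parallel to the pads. The jars are clear of both fingers. Now the exact offset.

```bash
python3 -m pendant '[0,0,0,0,0,0,0,0]' | head -2
python3 - <<'E'
from h import *
im,d=cams.get_image('wrist');w=cams.camera_info('wrist')
hsv=cv2.cvtColor(im,cv2.COLOR_BGR2HSV)
g=cv2.inRange(hsv,(50,120,60),(75,255,255));g[:,:280]=0;g[:,370:]=0;g[300:]=0
P=plane_pts('w',g,.074,w);print('top',cv2.minEnclosingCircle((P*1e3).astype(np.float32)))
pur=cv2.inRange(hsv,(125,80,30),(150,255,255));pur[:,:270]=0;pur[:,370:]=0
v,c=hexfit(plane_pts('w',pur,.022,w));print('foot',v.round(4),np.degrees(v[3])%60)
o=monitor.get_obs();axes();go([P[:,0].min()/2+P[:,0].max()/2,P[:,1].min()/2+P[:,1].max()/2,.04]);print(o['tool_pos'],o['dq'].round(3))
E
```

```text
clock: 3.28
tool_pos: [0.4772, -0.1572, 0.1732]
top ((473.5613708496094, -156.68162536621094), 11.506050109863281)
foot [ 0.4716 -0.1552  0.0267 -0.2002] 48.52849979330675
x axis deg 138.71 y axis deg 48.71 tilt [ 0.0034 -0.0011]
shift mm [  3.4  -2.1 133.1]
[ 0.47698879 -0.15714369  0.17307549] [-0.002  0.002  0.011 -0.001 -0.003  0.004]
```

```bash
python3 -m pendant '[3.4,-2.1,0,0,0,0,30,0,0,0,30,0,0,0,30,0,0,0,30,0]' | head -2; python3 -m pendant '[0,0,17,0,0,0,0,0,0,0,0,0]'; python3 -m pendant '[0,0,0,0,0,0,0,0,0,0,0,0,0,0,0,0,0,0,0,0]' 0 40;python3 -m pendant '[0,0,0,0,0,0,0,0,0,0,0,0,0,0,0,0,0,0,0,0]'
```

```text
clock: 3.75
tool_pos: [0.4723, -0.1565, 0.0512]
clock: 4.0
tool_pos: [0.4719, -0.1564, 0.0345]
tool_rot: [0.353, 0.936, 0.0, -0.0]
ft_force: [0.6, -0.5, -0.0]
grip_width: 0.0856
clock: 4.42
tool_pos: [0.4724, -0.1567, 0.0351]
tool_rot: [0.353, 0.936, 0.0, 0.001]
ft_force: [1.0, 0.5, 1.5]
grip_width: 0.0259
clock: 4.83
tool_pos: [0.4725, -0.1567, 0.0351]
tool_rot: [0.353, 0.936, 0.0, 0.001]
ft_force: [-0.5, 1.8, 7.5]
grip_width: 0.0238
```

```bash
python3 -m pendant '[0,0,-25,0,0,0,-35,0,0,0,-35,0,0,0,-35,0,0,0,-30,0]' | tail -2; python3 -m pendant '[18,22,0,0,22,27,0,0,22,27,0,0,22,27,0,0,22,27,0,0]' | head -2; python3 -m pendant '[22,27,0,0,22,27,0,0,22,27,0,0,16,19,0,-0.4,0,0,0,0]'; python3 -m pendant '[0,0,0,0,0,0,0,0,0,0,0,0]';python3 - <<'E'
from h import *
im,d=cams.get_image('wrist');cv2.imwrite('pics/w3.png',im);w=cams.camera_info('wrist')
import json;json.dump({k:np.array(x).tolist() for k,x in w.items()},open('pics/w3.json','w'))
axes();go([.483,.1405,.195])
E
```

```text
ft_force: [0.6, -0.4, -2.1]
grip_width: 0.0234
clock: 5.67
tool_pos: [0.4774, 0.0124, 0.1939]
clock: 6.08
tool_pos: [0.4825, 0.1443, 0.1938]
tool_rot: [0.334, 0.942, 0.001, -0.001]
ft_force: [0.2, -0.4, -2.0]
grip_width: 0.0233
clock: 6.33
tool_pos: [0.4825, 0.1393, 0.194]
tool_rot: [0.337, 0.941, -0.0, -0.0]
ft_force: [0.1, 0.1, -1.4]
grip_width: 0.0237
x axis deg 140.55 y axis deg 50.55 tilt [-0.0005 -0.0004]
shift mm [ 0.5  1.3 -0.9]
```

View pics/w3.png

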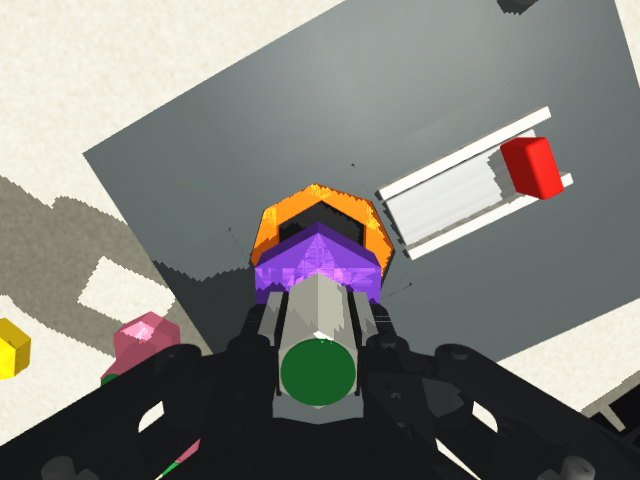

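The sensor is held upright and its foot leads over the seat. The foot's apex is at (317,224), its side corners at (255,267) and (381,267), and the seat's dark edge shows at (318,203). I'll compare the foot and ring centres in this one view.

```bash
python3 - <<'E'
from h import *
import json;w=json.load(open('pics/w3.json'))
o=monitor.get_obs();T=o['tool_pos'];z=T[2]-.035+.022
M=R.from_quat(o['tool_rot']).as_matrix()
Rr=.054/3**.5
for u,v in [((317,224),(Rr,0)),((255,267),(Rr/2,-.027)),((381,267),(Rr/2,.027))]:
    p=at_z('w',u,z,w); c=p-M@np.array([*v,0]); print('foot centre in tool mm',(M.T@(c-T))[:2]*1e3)
im=cv2.imread('pics/w3.png');cv2.imwrite('pics/w3c.png',cv2.resize(im[175:315,240:410],None,fx=4.4,fy=4.2,interpolation=cv2.INTER_CUBIC))
E
```

```text
foot centre in tool mm [ 2.53369045 -1.08664924]
foot centre in tool mm [-0.59063946 -0.45328097]
foot centre in tool mm [-0.55005258 -0.8762282 ]
```

View pics/w3c.png

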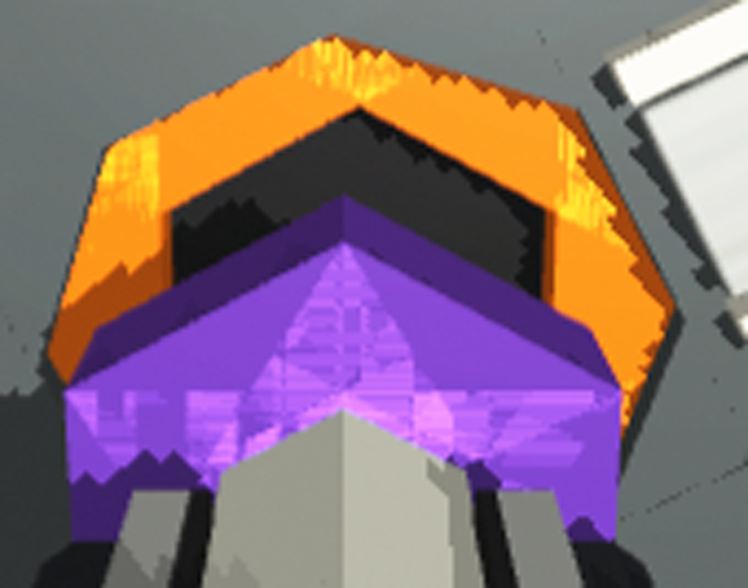

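The crop gives sharper corners. Foot top: (344,242), (66,387), (621,393). Foot bottom: (343,196), (98,328), (590,328). Seat: (361,107), (168,210), (548,208).

```bash
python3 - <<'E'
from h import *
import json;w=json.load(open('pics/w3.json'))
o=monitor.get_obs();T=o['tool_pos'];M=R.from_quat(o['tool_rot']).as_matrix()
def cen(L,z,f):
    r=f/3**.5
    P=np.array([(M.T@(at_z('w',(239.5+(x+.5)/4.4,174.5+(y+.5)/4.2),z,w)-T))[:2]*1e3 for x,y in L])
    C=P-np.array([(r,0),(r/2,-f/2),(r/2,f/2)])*1e3
    print(C.round(1).tolist(),C.mean(0).round(1),'edges yaw',[np.degrees(np.arctan2(*(P[0]-P[1])[::-1])).round(1),np.degrees(np.arctan2(*(P[0]-P[2])[::-1])).round(1)])
b=T[2]-.035
cen([(344,242),(66,387),(621,393)],b+.022,.054)
cen([(343,196),(98,328),(590,328)],b,.054)
cen([(361,107),(168,210),(548,208)],.102,.056)
E
```

```text
[[-1.0, -0.8], [-0.5, -0.6], [-1.1, -1.0]] [-0.8 -0.8] edges yaw [np.float64(60.6), np.float64(-59.6)]
[[-1.0, -0.9], [-0.9, -0.6], [-0.8, -0.9]] [-0.9 -0.8] edges yaw [np.float64(60.0), np.float64(-60.3)]
[[-1.2, 1.6], [-0.4, 2.4], [-0.1, 0.1]] [-0.6  1.4] edges yaw [np.float64(60.6), np.float64(-60.4)]
```

```bash
python3 -m pendant '[0.3,2.2,0,0,0,0,18,0,0,0,18,0,0,0,14,0,0,0,0,0]' >/dev/null;  python3 -m pendant '[0,0,0,0,0,0,0,0]'; python3 -m pendant '[0,0,2,0,0,0,2,0,0,0,1,0,0,0,0,0]'; python3 -m pendant '[0,0,1,0,0,0,1,0,0,0,0,0,0,0,0,0]'
```

```text
clock: 6.97
tool_pos: [0.4847, 0.142, 0.1452]
tool_rot: [0.337, 0.941, 0.001, 0.001]
ft_force: [0.1, -0.1, -2.4]
grip_width: 0.0236
clock: 7.3
tool_pos: [0.4839, 0.1422, 0.1394]
tool_rot: [0.337, 0.942, 0.0, 0.0]
ft_force: [-0.5, 1.0, -1.6]
grip_width: 0.0235
clock: 7.63
tool_pos: [0.4839, 0.1422, 0.1373]
tool_rot: [0.337, 0.942, 0.0, -0.0]
ft_force: [0.6, -0.8, -2.5]
grip_width: 0.0234
```

```bash
for i in 1 2; do python3 -m pendant '[0,0,1,0,0,0,1,0,0,0,0,0,0,0,0,0]'|sed -n '2p;4p'; done
```

```text
tool_pos: [0.4839, 0.142, 0.1351]
ft_force: [-0.0, -0.1, -2.8]
tool_pos: [0.4839, 0.1421, 0.1332]
ft_force: [-0.5, -0.6, -2.8]
```

It's entering with no force, so I'll carry on down in small steps.

```bash
for i in 1 2 3 ; do python3 -m pendant '[0,0,1,0,0,0,1,0,0,0,0,0,0,0,0,0]'|sed -n '2p;4p'; done
```

```text
tool_pos: [0.4839, 0.1421, 0.1312]
ft_force: [0.8, -0.7, -2.1]
tool_pos: [0.4839, 0.1421, 0.1292]
ft_force: [0.3, -1.4, -2.7]
tool_pos: [0.4839, 0.1421, 0.1272]
ft_force: [0.2, -0.3, -1.5]
```

```bash
python3 -m pendant '[0,0,1,0,0,0,1,0,0,0,0,0,0,0,0,0]'|sed -n '2p;4p'; for i in 1 ; do python3 -m pendant '[0,0,1,0,0,0,0.5,0,0,0,0,0,0,0,0,0]'|sed -n '2p;4p'; done
```

```text
tool_pos: [0.4839, 0.1421, 0.1252]
ft_force: [0.7, 0.4, -1.1]
tool_pos: [0.4839, 0.1422, 0.1237]
ft_force: [0.8, -1.2, -2.0]
```

```bash
for i in 1 2; do python3 -m pendant '[0,0,0.5,0,0,0,0.2,0,0,0,0,0,0,0,0,0]'|sed -n '2p;4p'; done
```

```text
tool_pos: [0.4839, 0.1421, 0.1231]
ft_force: [0.6, -1.2, -1.4]
tool_pos: [0.484, 0.1421, 0.1227]
ft_force: [-1.0, -0.6, 1.3]
```

The foot met the floor at the expected height, 14 mm below the ring top, with about 3 N. I'll release, retreat upward, turn the jaw along tank y and look.

```bash
python3 -m pendant '[0,0,0,0,0,0,0,0,0,0,0,0,0,0,0,0,0,0,0,0]' 0.7|sed -n '2p;4,5p'; python3 -m pendant '[0,0,-15,0,0,0,-20,0,0,0,-20,0,0,0,-20,0,0,0,-20,0]'|sed -n '2p;4,5p'; python3 -m pendant '[0,0,0,-0.9,0,0,0,-0.9,0,0,0,-0.9,0,0,0,-0.9,0,0,0,-0.9]'|head -1;python3 -m pendant '[0,0,0,-0.9,0,0,0,0,0,0,0,0,0,0,0,0]'|head -2
python3 - <<'E'
from h import *
im,d=cams.get_image('wrist');cv2.imwrite('pics/w4.png',im);np.save('pics/w4.npy',d);w=cams.camera_info('wrist')
import json;json.dump({k:np.array(x).tolist() for k,x in w.items()},open('pics/w4.json','w'))
axes();go([.483+.127*.2147,.142+.127*.9767,.2])
E
```

```text
tool_pos: [0.4839, 0.1423, 0.1224]
ft_force: [-0.1, 0.3, 0.1]
grip_width: 0.0597
tool_pos: [0.4838, 0.1422, 0.2183]
ft_force: [0.2, -0.1, -0.3]
grip_width: 0.0598
clock: 11.88
clock: 12.22
tool_pos: [0.4839, 0.1422, 0.2174]
x axis deg 167.56 y axis deg 77.56 tilt [-0.0001  0.0001]
shift mm [  0.9 126.7  17.4]
```

View pics/w4.png

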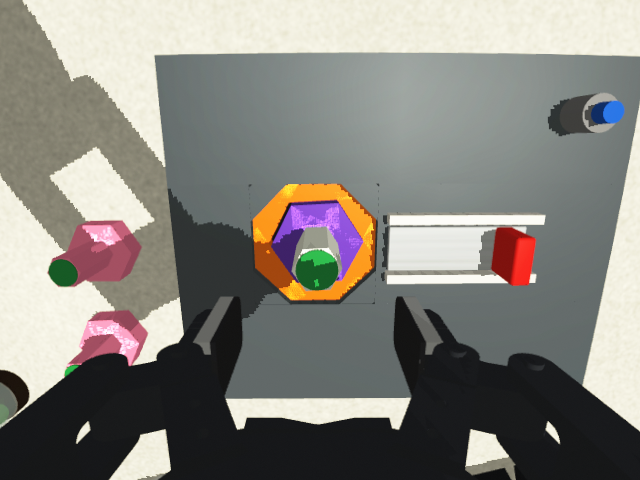

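The foot is down inside the orange ring at (318,245), and the red tab is at (514,257). Depth will confirm the foot's height and tilt, and the tab's position.

```bash
python3 - <<'E'
from h import *
import json;w=json.load(open('pics/w4.json'));d=np.load('pics/w4.npy');im=cv2.imread('pics/w4.png');hsv=cv2.cvtColor(im,cv2.COLOR_BGR2HSV)
o=monitor.get_obs();T=o['tool_pos'];M=R.from_quat(o['tool_rot']).as_matrix()
def pts(m):
    v,u=np.nonzero(m);return np.array([at_d('w',(a,b),d[b,a],w) for a,b in zip(u,v) if d[b,a]>0])
pur=cv2.erode(cv2.inRange(hsv,(125,80,30),(150,255,255)),np.ones((3,3)));P=pts(pur)
A=np.c_[P[:,:2]-P[:,:2].mean(0),np.ones(len(P))];s=np.linalg.lstsq(A,P[:,2],rcond=None)[0];print('foot plane slope,z',s,P[:,2].std())
lid=pts(cv2.rectangle(np.zeros_like(pur),(300,120),(350,160),1,-1));print('lid z',lid[:,2].mean())
red=cv2.inRange(hsv,(0,150,80),(4,255,255))|cv2.inRange(hsv,(175,150,80),(180,255,255));P=pts(red);Q=P[P[:,2]>.144]
t=(Q-T)@M*1e3;print('tab z',Q[:,2].mean(),len(Q),'tool min',np.percentile(t,1,0).round(1),'max',np.percentile(t,99,0).round(1))
E
```

```text
foot plane slope,z [0.00363179 0.00079987 0.10981862] 0.0007601268286929802
lid z 0.11006228596229121
tab z 0.14619147857320383 963 tool min [-15.5 114.   69.5] max [ 13.4 125.5  73.2]
```

The foot is flush: 0.1098 against the lid's 0.1101. The tab centre is at tool (-1, 120) mm, so I'll go over it, descend and pinch.

```bash
python3 -m pendant '[-1,30,0,0,0,30,0,0,0,30,0,0,0,30,0,0,0,0,0,0]'|head -2; python3 -m pendant '[0,0,25,0,0,0,30,0,0,0,25,0,0,0,11,0,0,0,0,0]'|sed -n '2p;4p'; python3 -m pendant '[0,0,0,0,0,0,0,0,0,0,0,0,0,0,0,0,0,0,0,0]' 0 30|sed -n '2p;4,5p'; python3 -m pendant '[0,0,0,0,0,0,0,0,0,0,0,0,0,0,0,0]'|sed -n '2p;4,5p'
```

```text
clock: 12.68
tool_pos: [0.5117, 0.2638, 0.2171]
tool_pos: [0.5089, 0.258, 0.1237]
ft_force: [0.5, -0.2, 0.4]
tool_pos: [0.5115, 0.2595, 0.1281]
ft_force: [-0.8, 0.5, 4.4]
grip_width: 0.0112
tool_pos: [0.5115, 0.2595, 0.128]
ft_force: [0.1, -1.2, 6.4]
grip_width: 0.0114
```

```bash
python3 -m pendant '[0,-3,0,0,0,-3,0,0,0,-3,0,0,0,-3,0,0,0,0,0,0]'|sed -n '2p;4,5p'; python3 -m pendant '[0,-3,0,0,0,-3,0,0,0,-2,0,0,0,-2,0,0,0,0,0,0]'|sed -n '2p;4,5p'
```

```text
tool_pos: [0.509, 0.2479, 0.128]
ft_force: [-0.5, 0.8, 5.0]
grip_width: 0.0112
tool_pos: [0.5069, 0.2383, 0.1281]
ft_force: [-0.5, 0.9, 5.5]
grip_width: 0.0109
```

Moving freely, 22 mm so far. I'll creep to the end stop.

```bash
for i in 1 2 3; do python3 -m pendant '[0,-1,0,0,0,-1,0,0,0,0,0,0,0,0,0,0]'|sed -n '2p;4,5p';done
```

```text
tool_pos: [0.5066, 0.2366, 0.128]
ft_force: [0.5, 1.7, 5.6]
grip_width: 0.0111
tool_pos: [0.5062, 0.2347, 0.1281]
ft_force: [-0.2, 2.3, 5.4]
grip_width: 0.0109
tool_pos: [0.506, 0.2341, 0.1281]
ft_force: [0.3, 5.6, 4.1]
grip_width: 0.0112
```

```bash
python3 -m pendant '[0,-1,0,0,0,-1,0,0,0,0,0,0,0,0,0,0]'|sed -n '2p;4,5p'; python3 -m pendant '[0,0,0,0,0,0,0,0,0,0,0,0,0,0,0,0,0,0,0,0]' 0.6|sed -n '2p;4,5p'; python3 -m pendant '[0,0,-20,0,0,0,-25,0,0,0,-25,0,0,0,-25,0,0,0,0,0]'|sed -n '2p;4,5p';python3 -m pendant '[0,0,0,0,0,0,0,0]'|sed -n '2p;4,5p'
python3 - <<'E'
from h import *
import json;w=cams.camera_info('wrist');im,d=cams.get_image('wrist');cv2.imwrite('pics/w5.png',im);hsv=cv2.cvtColor(im,cv2.COLOR_BGR2HSV)
def pts(m):
    v,u=np.nonzero(m);return np.array([at_d('w',(a,b),d[b,a],w) for a,b in zip(u,v) if d[b,a]>0])
red=cv2.inRange(hsv,(0,150,80),(4,255,255))|cv2.inRange(hsv,(175,150,80),(180,255,255));P=pts(red);Q=P[P[:,2]>.144]
print(len(Q));c=(np.percentile(Q,1,0)+np.percentile(Q,99,0))/2;print('tab',c,'dist to pocket',np.hypot(*(c[:2]-[.4844,.1402])))
pur=cv2.erode(cv2.inRange(hsv,(125,80,30),(150,255,255)),np.ones((3,3)));P=pts(pur);print('foot z',np.median(P[:,2]),len(P))
im,_=cams.get_image('side');cv2.imwrite('pics/s5.png',im)
im2,_=cams.get_image('top');cv2.imwrite('pics/t5.png',im2)
E
```

```text
tool_pos: [0.5061, 0.2341, 0.1282]
ft_force: [1.4, 12.7, 2.7]
grip_width: 0.011
tool_pos: [0.504, 0.2294, 0.1262]
ft_force: [-1.0, -0.2, 0.5]
grip_width: 0.0513
tool_pos: [0.5067, 0.2307, 0.2266]
ft_force: [0.5, 0.3, 1.0]
grip_width: 0.0509
tool_pos: [0.5036, 0.2295, 0.2207]
ft_force: [-0.5, 0.6, 0.2]
grip_width: 0.0513
937
tab [0.50528435 0.23354961 0.14614536] dist to pocket 0.09565722627853672
foot z 0.10975840087818578 2195
```

View pics/w5.png

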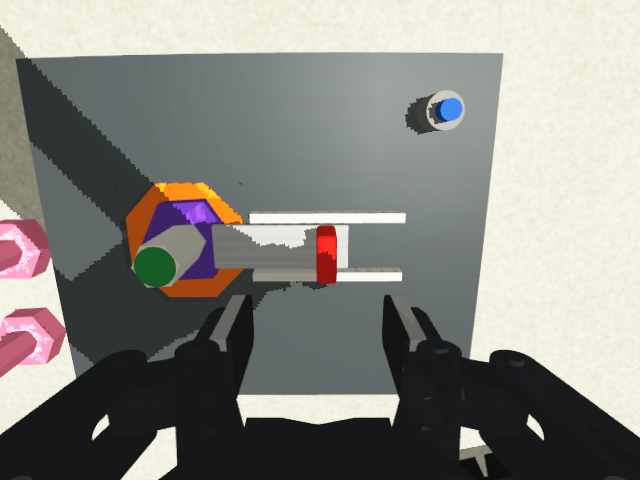

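View pics/s5.png

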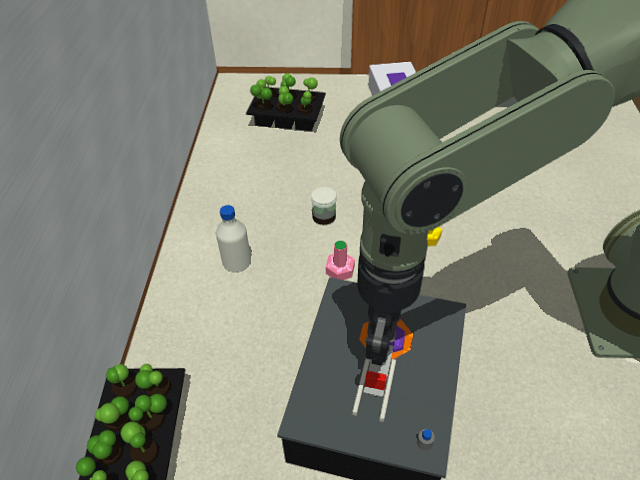

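The latch tongue lies over the purple foot, the tab is at (327,254), and the gripper is clear. The bottle and visible jar haven't moved. Handing in.

```bash
python3 -m pendant '[0,0,0,0,0,0,0,0,0,0,0,0]'|head -1; python3 -c "
from cell import job;print(job.job_done())"
```

```text
clock: 17.42
the job is handed in; nothing more can be done
None
```

The purple-footed sensor is fully home in the orange hex seat with the latch slid across over its foot. I handed the job in at about 17.4 s of the 72 s allowed.

- **Seating:** I measured the ring's turn and offset with the wrist camera, and the foot went in with no measurable resistance. It touched the floor with about 3 N. After release, the foot measured 109.8 mm high against 110.1 mm for the lid, and it was level.
- **Latch:** I pinched the red tab and slid it 26 mm until it stopped hard, reaching about 13 N. The tab then measured about 96 mm from the pocket centre, against 97 mm nominal when fully across. The last picture shows the tongue lying over the foot.
- **Clearance:** The gripper is open and held about 100 mm above the lid, touching nothing.
- **Other items:** The bottle and one jar are where they started. The other jar was hidden behind the arm in the last view I looked at, so I did not check it; the gripper stayed clear of it.
- **Disagreement:** The top and wrist cameras differed by 3 to 4 mm on where the pocket is. I set the final alignment from the foot and ring seen together in one wrist picture.

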